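# Empty the oil-filter cap and set it to drain

### The arm

A 6-joint arm with a two-finger parallel gripper is mounted at the origin on the work surface. World frame = base frame: x ahead of the robot, y to its left, z up, the work surface at z = 0. Lengths are in mm, angles in rad, forces in N, time in s.
With the tool pointing down it reaches from about 325 to 875 mm from the base axis. Payload 4.4 kg.
Tool frame: the origin (TCP) lies on the centre line of the jaws, within the pads' length; the fingertips stand ahead of it and the grasp point (between the pads) lies 6 mm ahead of it (ctrl.tcp_to_tips is the z of the fingertips in the tool frame, in mm); z points along the fingers, y is the line along which they close (so a half turn about z gives the same grasp; the last joint's range is limited). The gripper opens to 85 mm and grips with 20 to 120 N. Pads are 22 mm wide; open, the fingers measure 114 mm over their backs; the gripper's body (76 mm by 85 mm) begins 54 mm behind the grasp point. The pads swing forward as they close: fully open they stand 13 mm farther back than shut.
Start: joints at [1.131, 0.207, 1.542, -0, 1.393, -0.15], TCP at [164.322, 551.022, 256.282] pointing down, gripper open.
Joint ranges: [-2.73, 2.73], [-0.86, 2.22], [0.23, 2.46], [-1.11, 4.25], [0.08, 2.63], [-2.82, 2.82]. Speed limits (rad/s): [2.79, 2.79, 3.14, 3.14, 3.14, 3.14].

### API

Orientations are given as a 3x3 rotation matrix whose columns are the frame's x, y, z axes.
In Python, from plant import ctrl, sensors, optics gives the robot as it stands. Calls block until the motion is done:
- ctrl.move_ptp(position, orientation): joint-space move of the TCP to a pose.
- ctrl.move_l(position, rot=None, vel=150, threshold=None): straight line of the TCP; rot=None keeps the orientation; vel is the mean speed in mm/s. With threshold (N) it stops when the force on the tool has changed by that much, and returns True; else False.
- ctrl.set_joints(angles): joint-space move.
- ctrl.gripper_to(opening, force=None): finger opening in mm; force is the grip in N (None keeps the last); returns when the fingers have stopped.
- ctrl.hold(seconds).
- ctrl.solve_ik(position, orientation): joint angles nearest the present ones, or None.
- sensors.read_state(): the state.
- optics.grab_frame(name): name is "side" or "top" or "wrist"; returns (picture, depth): 480x640x3 uint8, red, green, blue; 480x640 float32, mm along the optical axis (not along the pixel's ray), 0 where there is no reading.
- optics.camera_params(name): a dict with "mtx" (3x3 intrinsics, pixels), "R" (3x3) and "t" (3): a world point X has camera coordinates R X + t; the wrist camera has in their place "T_tool_cam" (4x4, takes a point from camera to tool coordinates, whose origin is the TCP and whose axes are the flange's). Camera axes: x right, y down, z forward; pixel columns grow to the right and rows downward; lengths in mm; the calibration is good to about 2 mm. A picture is of the moment at which its call begins: read the wrist's pose just before it. camera_params takes no time and is no camera call.
A pose or a line that the arm cannot do raises ctrl.MotionError and nothing moves.
- ctrl.finish_job(): hands the job in; it is judged then, once.
The state is a dict: "t": time; "q": joint angles; "qvel": joint speeds; "tau": joint torques, N m; "eef_pos": TCP position; "eef_rot": TCP orientation; "force": force on the tool from outside, world axes, zero at the start; "wrist_torque": the same for the moment, N m; "grip_width": finger opening in mm; "grasp_force": force on a finger pad.
Only numpy, scipy, OpenCV 4.12 (cv2) and the standard library are available. Lean on these libraries where they do the work, as an engineer would, in place of code of your own. Each camera call takes 0.05 s, during which the arm holds its last target. There are 200 camera calls.

### The job

The black oil-filter cap lies on its side on the bench with the used filter element still in it. Drop the used element into the yellow bin, then set the empty cap upside down over the free post of the drip tray so that its rim stands on the ribs all round; let it down gently, do not drop it, and let go. Leave the other things as they stand.

Things in the scene. Friction and masses are not known exactly. Their poses are not given: they have to be found in the camera images.
- cap: Oil-filter cap: stiff black plastic cup, body 60 mm outside diameter (twelve shallow flats), 84 mm long, bore 54 mm, 78 mm deep, about 130 g. Lies on its side, mouth turned 1.1 to 2.3 rad left of +x. Origin on its axis, half way along the body; its x axis runs out of the mouth, z is up as it lies. A drive hex 31 mm wide and 12 mm long stands out of the closed end. Grey flutes on the closed half, red ring near the mouth.
- cap_mouth (a point): Centre of the cap's mouth, on its axis in the plane of the rim, 42 mm from the cap's origin along +x of the cap; same axes as the cap.
- used_element: The used filter element: brown pleated cylinder with orange end discs, 44 mm diameter, 84 mm long, about 85 g (varies), lying loose in the cap and standing 17 mm out of its mouth. Origin at its centre, x along its length. It stays in while the cap is carried level and slides out once the mouth points steeply down.
- new_element: Bystander: new filter element, white pleats, orange end discs, 44 mm diameter, 84 mm tall, standing on end. Origin at the centre of its underside, z up.
- bin: Yellow open-fronted bin for used filters, fixed, 200 mm along its x, 150 mm along its y, 120 mm tall with walls 4 mm thick; the front at its -x end is only 60 mm tall. Origin at the centre of its underside on the bench, z up.
- tray: Low steel drip tray, fixed, 160 mm along its x, 280 mm along its y, rim 20 mm high. Origin at the centre of its underside, z up. Its two posts stand 140 mm apart along its y.
- free_post: The bare post of the drip tray, where the cap goes: upright grey post 40 mm in diameter with a bevelled top, fixed. Origin on its axis at its foot, 3 mm above the bench, z up. Four radial ribs at its foot, 12 mm tall and reaching 42 mm from the axis, carry the rim of what is put over the post.
- free_post_top (a point): Centre of the top of the free post, 72 mm above its foot and 60 mm above the tops of the ribs.
- taken_post: The other post of the tray, the same in form, covered by the beaker. Origin at its foot.
- beaker: Bystander: white measuring beaker standing mouth down over the other post, 69 mm across, 98 mm tall. Origin at the centre of its rim, z up.
- spray_can: Bystander: black and yellow spray can with red cap, 57 mm diameter, 198 mm tall, standing. Origin at the centre of its underside, z up.
Mind the look-alikes: they are no part of the job. Leave any orange look-alike of the free_post alone.

How it is judged (in metres and radians):
On the way, in this order (a step that is already met when the one before it is completed fails the run):
1. the used element lies in the yellow bin, out of the cap (x of used_element in the frame of bin between -0.1 and 0.1 m and y of used_element in the frame of bin between -0.075 and 0.075 m and z of used_element in the frame of bin below 0.08 m and distance between used_element and cap above 0.06 m), for 0.2 s.
2. the cap stands mouth down over the free post, its rim on the ribs (angle between cap's own x axis and vertical above 3.06 rad and horizontal distance between cap_mouth and free_post below 0.012 m and z of cap_mouth in the frame of free_post below 0.016 m), for 0.2 s.
At the end, for the whole second after the job is handed in: The used element lies at rest inside the yellow bin (its centre within the walls and below 80 mm), and the cap stands at rest, let go, mouth down over the free post: upright within 0.08 rad, its mouth within 12 mm of the post's axis and its rim down on the ribs within 4 mm (all of step 2 and x of used_element in the frame of bin between -0.1 and 0.1 m and y of used_element in the frame of bin between -0.075 and 0.075 m and z of used_element in the frame of bin below 0.08 m and linear speed of cap below 0.02 m/s and linear speed of used_element below 0.05 m/s); the robot touches nothing.
It fails at once if the cap was dropped or driven hard onto the post or ribs (faster than 0.5 m/s while over the post, below its top) (linear speed of cap above 0.5 m/s and horizontal distance between cap_mouth and free_post below 0.02 m and z of cap_mouth in the frame of free_post below 0.072 m).
It fails at once if the beaker was moved more than 12 mm (distance of beaker from where it was at the start of the episode above 0.012 m).
It fails at once if the new element was moved more than 12 mm or tipped (distance of new_element from where it was at the start of the episode above 0.012 m or angle between new_element's own z axis and vertical above 0.3 rad).
It fails at once if the spray can was moved more than 12 mm or tipped (distance of spray_can from where it was at the start of the episode above 0.012 m or angle between spray_can's own z axis and vertical above 0.3 rad).
It also fails if it takes over 72 s, if anything falls off the work surface, if the arm or the gripper's body presses on something with over 40 N, if the wrist force passes 120 N, or if a joint passes its speed limit or range.

## Working session

There is one attempt and no reset: what is moved stays moved. The work goes in short steps, each a Python script; the robot and the scene stay as the last script left them, time stands still between calls to the robot, and variables do not carry over. Pictures are saved under pics/ and viewed, at most 10 in all, crops included, and the job is handed in when it is done.

```bash
mkdir -p pics; ls; python3 - <<'E'
from plant import ctrl,sensors,optics
import cv2,numpy as np
for n in("top","side"):
    p,d=optics.grab_frame(n); cv2.imwrite(f"pics/{n}0.png",p[:,:,::-1]); np.savez(f"{n}0.npz",p=p,d=d)
    c=optics.camera_params(n); print(n,c["mtx"].tolist(),np.round(c["R"],3).tolist(),c["t"])
print(optics.camera_params("wrist"),ctrl.tcp_to_tips, sensors.read_state()["t"])
E
```

```text
pics
top [[461.36324654154237, 0.0, 323.5298894664024], [0.0, 461.36324654154237, 234.48978346579403], [0.0, 0.0, 1.0]] [[-0.01, -1.0, -0.029], [-0.999, 0.011, -0.03], [0.03, 0.029, -0.999]] [  22.00904929  608.28998007 1061.33065408]
side [[447.56022818019056, 0.0, 314.01063230409375], [0.0, 447.56022818019056, 241.04167878775277], [0.0, 0.0, 1.0]] [[-0.998, -0.065, 0.003], [-0.051, 0.745, -0.665], [0.041, -0.664, -0.747]] [ 602.62900332  103.16591415 1006.86478655]
{'mtx': array([[331.36557462,   0.        , 315.83544419],
       [  0.        , 331.36557462, 242.37376565],
       [  0.        ,   0.        ,   1.        ]]), 'T_tool_cam': array([[-1.75739323e-04, -9.45077590e-01, -3.26846016e-01,
         8.36130969e+01],
       [ 9.99999976e-01, -2.09675091e-04,  6.85947192e-05,
        -4.95124563e-02],
       [-1.33358800e-04, -3.26845996e-01,  9.45077604e-01,
        -1.16907852e+02],
       [ 0.00000000e+00,  0.00000000e+00,  0.00000000e+00,
         1.00000000e+00]])} 25.0 0.1
```

View pics/top0.png

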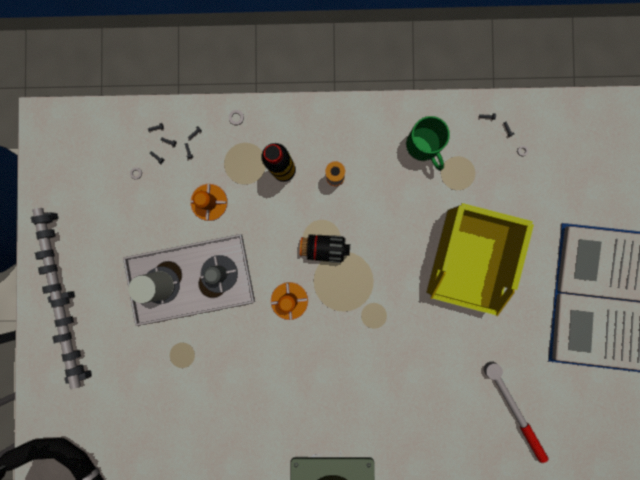

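View pics/side0.png

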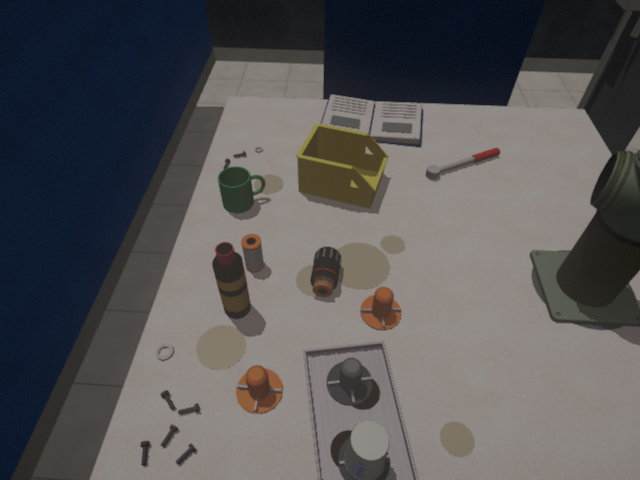

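Top view: the cap is at (330,248) with its mouth to the left, the orange element disc at (302,247) and the hex at (349,249). The bin is at (480,260), with its low front toward the robot. Post candidates are the grey post in the tray at (214,275), the orange look-alikes at (207,200) and (289,300), and the beaker-covered post at (150,288). The grey bare post in the tray fits the description, and the side view shows it at (350,375). The other bystanders are the new element at (335,172) and the spray can at (278,160).

```bash
cat >h.py <<'E'
import numpy as np,cv2
from plant import ctrl,sensors,optics
def cloud(d,c,R,t):
    v,u=np.mgrid[:480,:640]; K=c["mtx"]
    P=np.stack([(u-K[0,2])/K[0,0]*d,(v-K[1,2])/K[1,1]*d,d],-1)
    return (P-t)@R      # R^T (P-t)
def ext(name):
    c=optics.camera_params(name)
    if name!="wrist": return c,np.array(c["R"]),np.array(c["t"])
    s=sensors.read_state(); T=np.eye(4);T[:3,:3]=s["eef_rot"];T[:3,3]=s["eef_pos"]
    W=np.linalg.inv(T@c["T_tool_cam"]); return c,W[:3,:3],W[:3,3]
E
python3 - <<'E'
from h import *
def axis(P):
    m=P.mean(0);w,v=np.linalg.eigh(np.cov((P-m).T));return m,v[:,-1]
for n,rois in (("top",dict(cap=(290,225,358,272),post=(195,250,240,300),bin=(420,195,540,320))),("side",dict(cap=(300,240,350,300),post=(325,345,375,405),bin=(290,120,395,210)))):
    z=np.load(n+"0.npz");d=z["d"];c,R,t=ext(n);X=cloud(d,c,R,t);ok=d>0
    for k,(a,b,e,f) in rois.items():
        r=np.zeros_like(ok);r[b:f,a:e]=1;P=X[r&ok];
        if k=="cap":
            P=P[P[:,2]>(25 if n=="side" else 15)];m,v=axis(P[:,:2]);s=(P[:,:2]-m)@v;q=(P[:,:2]-m)@[-v[1],v[0]]
            print(n,k,len(P),m,v,np.percentile(s,[0,1,99,100]),np.percentile(q,[1,99]),"zmax",np.percentile(P[:,2],[95,99]))
            top=P[P[:,2]>P[:,2].max()-6];print("  crest",axis(top[:,:2]))
        if k=="post":
            T=P[(P[:,2]>68)];print(n,k,len(T),T.min(0),T.max(0),T.mean(0)); 
            (x,y),rad=cv2.minEnclosingCircle(T[:,:2].astype(np.float32));print("  circ",x,y,rad)
        if k=="bin":
            T=P[(P[:,2]>112)&(P[:,2]<130)];print(n,k,len(T),cv2.minAreaRect(T[:,:2].astype(np.float32)),cv2.boxPoints(cv2.minAreaRect(T[:,:2].astype(np.float32))).round().tolist())
            T=P[(P[:,2]>20)&(P[:,2]<130)];print(n,k,len(T),cv2.minAreaRect(T[:,:2].astype(np.float32)))
# tray orientation from beaker top vs post
z=np.load("top0.npz");c,R,t=ext("top");X=cloud(z["d"],c,R,t);r=X[260:310,120:170].reshape(-1,3);T=r[r[:,2]>90];print("beaker",T.mean(0),T.min(0),T.max(0))
for nm,(a,b,e,f) in dict(can=(255,135,300,185),new=(320,155,350,190)).items():
    r=X[b:f,a:e].reshape(-1,3);T=r[r[:,2]>70];print(nm,T.min(0),T.max(0))
p=np.hstack([cv2.resize(z["p"][225:275,285:365],(400,250),interpolation=2),cv2.resize(z["p"][250:300,190:270],(400,250),interpolation=2)])
s=np.load("side0.npz")["p"];p=np.vstack([p,np.hstack([cv2.resize(s[240:300,290:370],(400,300)),cv2.resize(s[345:405,310:390],(400,300))])])
cv2.imwrite("pics/c1.png",p[:,:,::-1])
E
```

```text
top cap 1179 [577.56524515  13.29888082] [0.09414718 0.99555829] [-56.77298847 -54.48975734  54.24461606  55.97259757] [-29.37271241  29.41638686] zmax [59.393685   61.16554319]
  crest (array([577.50686249,   8.48658376]), array([0.08516158, 0.99636715]))
top post 218 [502.52494372 244.11744556  68.02473794] [537.76026007 280.54237241  78.33163418] [520.46397589 260.96983423  72.78307257]
  circ 520.7189331054688 261.5405578613281 19.08005142211914
top bin 1328 ((572.0401611328125, -325.0273742675781), (159.62548828125, 159.7200164794922), 74.81712341308594) [[474.0, -381.0], [628.0, -423.0], [670.0, -269.0], [516.0, -227.0]]
top bin 3934 ((547.6368408203125, -318.3799743652344), (159.60818481445312, 210.3619384765625), 74.74634552001953)
side cap 1088 [575.98353444  26.85256869] [0.10660545 0.9943014 ] [-58.59461592 -55.28353326  44.33923701  45.43306747] [-30.46812532  27.8039713 ] zmax [60.75231138 62.48970918]
  crest (array([576.35568918,  12.25457404]), array([0.07594827, 0.99711176]))
side post 335 [500.74389264 244.58567112  68.00444919] [538.27330353 282.05930088  78.86664941] [519.26831835 265.44530368  73.98876135]
  circ 518.9640502929688 263.7529296875 19.51273536682129
side bin 690 ((570.0811157226562, -322.6146240234375), (163.03025817871094, 164.44134521484375), 75.6357650756836) [[470.0, -381.0], [630.0, -422.0], [670.0, -264.0], [511.0, -223.0]]
side bin 5363 ((525.655029296875, -426.36077880859375), (395.0439453125, 226.66839599609375), 80.155029296875)
beaker [496.56853997 389.28740006 124.41036998] [464.80369207 -15.23993711  90.02770554] [ 575.98265153  429.19205061 1079.32181709]
can [575.98265153 -15.23993711  71.07855564] [ 790.05302863  136.435883   1079.32181709]
new [575.98265153 -32.23670303  77.75592044] [ 766.56617876    9.16931572 1079.32181709]
```

View pics/c1.png

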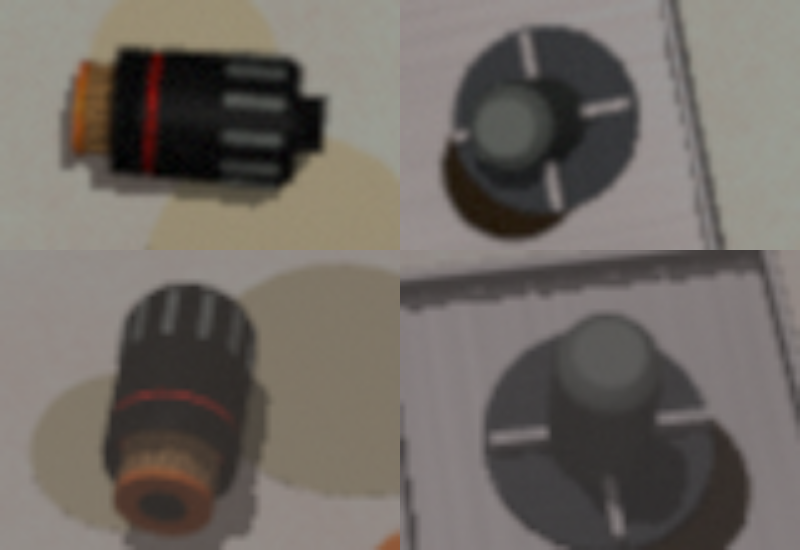

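Crop confirms it: the cap's mouth faces +y (heading about 1.476 rad), and the grey bare post with four ribs stands inside the tray. Overall cap and element length measures 113 mm and height about 60 mm, both as expected. Next I scan IK for feasible tilted grasps.

```bash
cat >>h.py <<'E'
G=-8.   # grip position along the cap axis
H0=1.476; CAP=np.array([577.3,10.5,30.]); POST=np.array([520.,262.5,3.])
BIN=np.array([547.6,-318.4,0.]); HB=-0.265
def pose(mouth,h,phi,tilt,s=1):
    """tool pose holding the cap: mouth centre, heading h, pitch phi down, tool tilt towards mouth"""
    e=np.array([np.cos(h),np.sin(h),0]);u=np.array([0,0,1.]);y=s*np.cross(u,e)
    cx=np.cos(phi)*e-np.sin(phi)*u; b=np.pi/2-tilt+phi
    z=np.cos(b)*e-np.sin(b)*u
    return np.array(mouth)-(42-G)*cx-6*z, np.stack([np.cross(y,z),y,z],1)
def capmouth(h=H0): return CAP+42*np.array([np.cos(h),np.sin(h),0])
E
python3 - <<'E'
from h import *
bm=BIN+[0,0,150]; pm=POST+[0,0,12]
for td in (0,15,30,40,50):
  tl=np.radians(td)
  for s in(1,-1):
    q=ctrl.solve_ik(*pose(capmouth(),H0,0,tl,s)); q2=ctrl.solve_ik(*pose(capmouth()+[0,0,120],H0,0,tl,s))
    pl=[hd for hd in range(-180,180,20) if all(ctrl.solve_ik(*pose(pm+[0,0,dz],np.radians(hd),np.pi/2,tl,s)) is not None for dz in(0,120))]
    bn=[hd for hd in range(-180,180,20) if all(ctrl.solve_ik(*pose(bm,np.radians(hd),np.radians(f),tl,s)) is not None for f in(0,45,90))]
    print(td,s,None if q is None else np.round(q,2).tolist(),q2 is not None,"place",pl,"bin",bn)
E
```

```text
0 1 None False place [-180, -160, -140, -120, -100, -80, -60, -40, -20, 60, 80] bin [-180, -160, -140, -120, -100, -80, 120, 140, 160]
0 -1 [-0.15, 0.48, 1.69, 0.0, 0.97, -0.05] True place [-180, -160, -140, -120, -100, -80, -60, -40, -20, 60, 80] bin [-100, -80, 120, 140, 160]
15 1 [-0.28, 0.49, 1.7, 0.3, 1.02, 2.79] False place [-180, -160, -140, -120, -100, -80, -60, -40, -20, 0, 20, 40, 60, 80, 100] bin [-180, -160, -140, -120, -100, -80, -60, 0, 120, 140, 160]
15 -1 [-0.28, 0.49, 1.7, 0.3, 1.02, -0.35] True place [-180, -160, -140, -120, -100, -80, -60, -40, -20, 0, 20, 40, 60, 80, 100] bin [-180, -80, -60, 0, 20, 40, 120, 140, 160]
30 1 [-0.4, 0.55, 1.68, 0.55, 1.14, 2.54] True place [-160, -140, -120, -100, -80, -60, -40, -20, 0, 20, 40, 60, 80, 100, 120] bin [-180, -160, -140, -120, -100, -80, -60, -40, -20, 40, 140, 160]
30 -1 [-0.4, 0.55, 1.68, 0.55, 1.14, -0.6] True place [-160, -140, -120, -100, -80, -60, -40, -20, 0, 20, 40, 60, 80, 100, 120] bin [-180, -160, -60, -40, -20, 0, 20, 40, 60, 140, 160]
40 1 [-0.47, 0.62, 1.66, 0.68, 1.25, 2.41] True place [-160, -140, -120, -100, -80, -60, -40, -20, 0, 20, 40, 60, 80, 100, 120] bin [-180, -160, -140, -120, -100, -80, -60, -40, -20, 140, 160]
40 -1 [-0.47, 0.62, 1.66, 0.68, 1.25, -0.73] True place [-160, -100, -80, -60, -40, -20, 0, 20, 40, 60, 80, 100, 120] bin [-60, -40, -20, 0, 20, 40, 60, 80, 100, 120, 140]
50 1 [-0.53, 0.7, 1.63, 0.79, 1.36, 2.31] True place [-140, -120, -100, -80, -60, -40, -20, 0, 20, 40, 60, 80, 100, 120] bin [-180, -160, -140, -120, -100, 0, 20, 120, 140, 160]
50 -1 [-0.53, 0.7, 1.63, 0.79, 1.36, -0.83] True place [-80, -60, -40, -20, 0, 20, 40, 60, 80, 100, 120, 140, 160] bin [-140, -100, -20, 0, 20, 40, 60, 80, 100, 120, 140, 160]
```

```bash
python3 - <<'E'
from h import *
bm=BIN+[15*np.cos(HB),15*np.sin(HB),160]; pm=POST+[0,0,12]
f=lambda q:None if q is None else np.round(q,2).tolist()
for td,s in((30,1),(30,-1),(40,1),(40,-1)):
  tl=np.radians(td);print(td,s,"pick",f(ctrl.solve_ik(*pose(capmouth(),H0,0,tl,s))))
  for hd in(120,140,150,160): print("  bin",hd,[f(ctrl.solve_ik(*pose(bm,np.radians(hd),np.radians(p),tl,s))) for p in(0,45,90)])
  for hd in(-160,-140,-120,-90): print("  place",hd,[f(ctrl.solve_ik(*pose(pm+[0,0,dz],np.radians(hd),np.pi/2,tl,s))) for dz in (0,150)])
E
```

```text
30 1 pick [-0.4, 0.55, 1.68, 0.55, 1.14, 2.54]
  bin 120 [[-0.75, 0.85, 0.87, 0.16, 1.92, 1.89], [-0.63, 0.34, 1.51, -0.12, 1.05, 2.04], None]
  bin 140 [[-0.66, 0.89, 0.79, 0.02, 1.98, 1.61], [-0.65, 0.33, 1.52, -0.01, 1.02, 1.62], [-0.62, 0.1, 2.12, 3.62, 0.14, -2.01]]
  bin 150 [[-0.62, 0.9, 0.78, -0.05, 1.98, 1.46], [-0.66, 0.33, 1.53, 0.04, 1.03, 1.41], [-0.74, 0.09, 2.13, 2.12, 0.22, -0.67]]
  bin 160 [[-0.58, 0.89, 0.79, -0.13, 1.96, 1.32], [-0.67, 0.33, 1.52, 0.1, 1.04, 1.21], [-0.85, 0.1, 2.12, 1.71, 0.43, -0.43]]
  place -160 [[0.29, 0.4, 2.28, 3.06, 0.58, -1.53], [0.29, -0.06, 2.27, 2.75, 0.12, -1.21]]
  place -140 [[0.03, 0.41, 2.26, 2.18, 0.71, -1.12], [0.03, -0.04, 2.25, 1.58, 0.56, -0.39]]
  place -120 [[-0.12, 0.47, 2.13, 1.61, 0.92, -0.93], [-0.12, 0.08, 2.12, 1.32, 0.96, -0.45]]
  place -90 [[-0.16, 0.61, 1.83, 1.11, 1.27, -0.84], [-0.16, 0.32, 1.82, 1.05, 1.41, -0.57]]
30 -1 pick [-0.4, 0.55, 1.68, 0.55, 1.14, -0.6]
  bin 120 [[-0.75, 0.85, 0.87, 0.16, 1.92, -1.25], [-0.63, 0.34, 1.51, -0.12, 1.05, -1.1], None]
  bin 140 [[-0.66, 0.89, 0.79, 0.02, 1.98, -1.53], [-0
[... 1717 characters left out ...]
6, -1.17], [-0.46, 0.16, 1.94, -1.06, 0.51, -0.17]]
  bin 140 [[-0.67, 1.03, 0.61, 0.03, 2.2, -1.53], [-0.65, 0.42, 1.38, -0.0, 1.25, -1.53], [-0.63, 0.08, 2.03, -0.31, 0.17, -1.22]]
  bin 150 [[-0.62, 1.04, 0.6, -0.08, 2.2, -1.69], [-0.65, 0.42, 1.38, 0.01, 1.25, -1.7], [-0.73, 0.07, 2.04, 0.74, 0.23, -2.42]]
  bin 160 [[-0.57, 1.03, 0.61, -0.17, 2.18, -1.84], [-0.65, 0.42, 1.38, 0.03, 1.26, -1.88], None]
  place -160 [[0.3, 0.3, 2.22, 2.99, 0.26, 1.68], [0.3, -0.09, 2.18, 0.21, 0.18, -1.81]]
  place -140 [[0.09, 0.31, 2.21, 1.86, 0.48, 2.39], None]
  place -120 [[-0.05, 0.37, 2.1, 1.39, 0.77, 2.49], None]
  place -90 [[-0.1, 0.53, 1.83, 0.98, 1.16, 2.44], [-0.1, 0.26, 1.8, 0.9, 1.34, 2.7]]
```

Chosen: tilt 35°, gripping 13 mm toward the closed end to clear the gripper body. The joint path runs smoothly from pick to bin to post. Now the pick.

```bash
sed -i 's/^G=-8\./G=-13./; s/-6\*z, np/-2*z, np/' h.py; echo 'TL=np.radians(35)' >>h.py; python3 - <<'E'
from h import *
f=lambda q:None if q is None else np.round(q,2).tolist()
bm=BIN+[15*np.cos(HB),15*np.sin(HB),160]; pm=POST+[0,0,12]
for hd in(150,160): print([f(ctrl.solve_ik(*pose(bm,np.radians(hd),np.radians(p),TL,1))) for p in(0,45,90)])
for hd in(-140,-120): print([f(ctrl.solve_ik(*pose(pm+[0,0,z],np.radians(hd),np.pi/2,TL,1))) for z in(0,150)])
p,R=pose(capmouth(),H0,0,TL,1)
ctrl.gripper_to(85)
ctrl.move_ptp(p-190*R[:,2],R)
ctrl.move_ptp(p-80*R[:,2],R)
c,Rc,tc=ext("wrist");pic,d=optics.grab_frame("wrist");cv2.imwrite("pics/w1.png",pic[:,:,::-1])
print(ctrl.move_l(p,vel=80,threshold=15))
s=sensors.read_state();print(s["eef_pos"]-p,s["force"],s["t"])
ctrl.gripper_to(50,force=70);s=sensors.read_state();print(s["grip_width"],s["grasp_force"],s["force"])
c,Rc,tc=ext("wrist");pic,d=optics.grab_frame("wrist");cv2.imwrite("pics/w2.png",pic[:,:,::-1])
E
```

```text
[[-0.62, 0.98, 0.68, -0.06, 2.09, 1.46], [-0.66, 0.38, 1.44, 0.03, 1.14, 1.43], [-0.73, 0.07, 2.08, 1.35, 0.17, 0.1]]
[[-0.58, 0.97, 0.69, -0.15, 2.07, 1.31], [-0.66, 0.38, 1.44, 0.06, 1.15, 1.24], [-0.83, 0.08, 2.07, 1.36, 0.4, -0.06]]
[[0.06, 0.35, 2.23, 2.05, 0.58, -0.95], [0.06, -0.06, 2.2, 1.32, 0.52, -0.11]]
[[-0.08, 0.41, 2.11, 1.51, 0.83, -0.79], [-0.08, 0.05, 2.09, 1.19, 0.92, -0.3]]
False
[ 0.53125072 -0.41121077  0.45008429] [ 0.15027196 -0.33261163  0.70706727] 4.7667
58.799655432902455 75.74935668613762 [ 0.07676121 -2.46268562  3.89015073]
```

```bash
python3 - <<'E'
from h import *
bm=BIN+[15*np.cos(HB),15*np.sin(HB),170]; a=capmouth()+[0,0,160];hb=np.radians(155)
p,R=pose(a,H0,0,TL,1); ctrl.move_l(p,vel=150)
s=sensors.read_state();print(s["grip_width"],s["grasp_force"],s["force"],s["wrist_torque"])
for k in(.33,.67,1):
    ctrl.move_ptp(*pose(a+k*(bm+[0,0,20]-a),H0+k*(hb-H0),np.radians(-5),TL,1))
c,Rc,tc=ext("wrist");pic,d=optics.grab_frame("wrist");p2,_=optics.grab_frame("side")
cv2.imwrite("pics/w3.png",np.hstack([cv2.resize(x,(400,300))[:,:,::-1] for x in(pic,p2)]))
s=sensors.read_state();print(s["t"],s["grip_width"],s["q"])
E
```

```text
59.22872860930126 75.23841829039156 [ 0.25309886 -0.2301714  -2.80267963] [-0.55438885  0.06063828  0.07351586]
8.1333 58.997770480436934 [-0.59310908  1.02527302  0.57520144 -0.12668432  2.23022124  1.3714312 ]
```

View pics/w3.png

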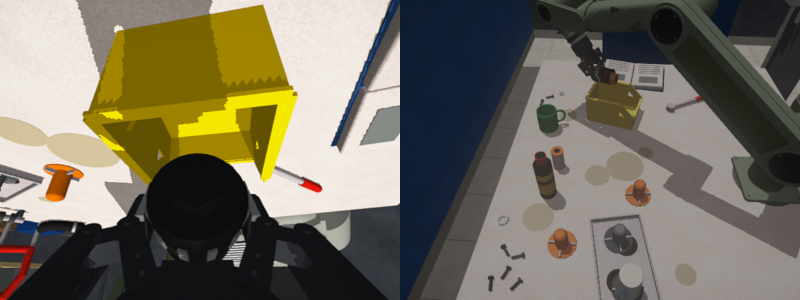

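The cap is held level over the bin: wrist view shows the closed end at (195,205) with the bin ahead. Now tilt it to dump the element.

```bash
python3 - <<'E'
from h import *
bm=BIN+[15*np.cos(HB),15*np.sin(HB),165];hb=np.radians(155)
for f in(20,45,65,88):
    ctrl.move_ptp(*pose(bm,hb,np.radians(f),TL,1)); s=sensors.read_state();print(f,s["t"],s["force"].round(2),s["grip_width"])
ctrl.hold(.6);ctrl.move_l(sensors.read_state()["eef_pos"]+[0,0,60],vel=150);ctrl.hold(.2)
s=sensors.read_state();print(s["t"],s["force"].round(2),s["q"])
a,_=optics.grab_frame("top");b,_=optics.grab_frame("side")
cv2.imwrite("pics/d1.png",np.hstack([cv2.resize(a[180:330,400:560],(400,375)),cv2.resize(b[90:240,270:430],(400,375))])[:,:,::-1])
E
```

```text
20 8.7167 [ 0.76  0.27 -1.81] 59.14293160612987
45 9.2833 [-0.36 -0.73 -1.12] 58.99701330505879
65 9.7833 [ 0.05  0.69 -1.3 ] 58.46531248864049
88 10.6833 [ 0.26  0.13 -0.78] 59.3492748076915
12.0333 [ 0.44 -0.04 -2.08] [-0.77564185 -0.03253356  2.00660179  0.79448304  0.38203055  0.60439001]
```

View pics/d1.png

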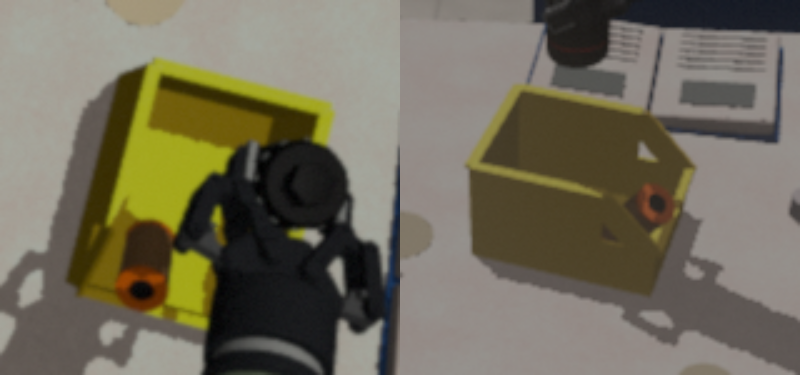

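Dumped: the element is in the bin, leaning on the low front wall (top crop, orange end at (140,285)). I check that its centre is well inside the limits.

```bash
python3 - <<'E'
from h import *
ctrl.move_l(sensors.read_state()["eef_pos"]+[0,0,40],vel=150)
B=np.array([[np.cos(HB),np.sin(HB),0],[-np.sin(HB),np.cos(HB),0],[0,0,1]])
for n in("top","side"):
    c,R,t=ext(n);p,d=optics.grab_frame(n);X=cloud(d,c,R,t);L=(X-BIN)@B.T
    hsv=cv2.cvtColor(p,cv2.COLOR_RGB2HSV)
    inb=(abs(L[...,0])<130)&(abs(L[...,1])<80)&(d>0)&(L[...,2]>8)&(L[...,2]<130)
    o=inb&(hsv[...,0]<17)&(hsv[...,1]>80)
    for nm,m in(("disc",o&(hsv[...,1]>190)),("all",o)):
        Q=L[m]; 
        if len(Q)<5: print(n,nm,len(Q));continue
        mm=Q.mean(0);w,v=np.linalg.eigh(np.cov((Q-mm).T));print(n,nm,len(Q),mm.round(),np.percentile(Q,[1],axis=0).round(),np.percentile(Q,[99],axis=0).round(),v[:,-1].round(2),v[:,0].round(2))
E
```

```text
top disc 274 [-79.  29.  81.] [[-101.    5.   22.]] [[-26.  48.  97.]] [-0.72  0.11  0.68] [-0.17 -0.99 -0.02]
top all 541 [-65.  27.  69.] [[-103.    2.   23.]] [[-27.  48.  96.]] [-0.72  0.14  0.68] [0.68 0.33 0.65]
side disc 0
side all 222 [-78.  27.  79.] [[-102.  -71.   22.]] [[-35.  52.  97.]] [ 0.26 -0.83 -0.49] [ 0.64 -0.22  0.73]
```

The element is at rest with its centre near (-57, 25, 52) in the bin frame, inside the limits. On to hovering over the post.

```bash
cat >>h.py <<'E'
from scipy.optimize import least_squares
HP=np.radians(-120)
def fitc(Q,r):
    return least_squares(lambda c:np.hypot(Q[:,0]-c[0],Q[:,1]-c[1])-r,Q[:,:2].mean(0)-[0,0],loss="soft_l1").x
def look(tag):
    c,R,t=ext("side");p,d=optics.grab_frame("side");X=cloud(d,c,R,t);hsv=cv2.cvtColor(p,cv2.COLOR_RGB2HSV)
    near=(np.hypot(X[...,0]-POST[0],X[...,1]-POST[1])<60)&(d>0)
    red=near&(X[...,2]>15)&((hsv[...,0]<8)|(hsv[...,0]>172))&(hsv[...,1]>120)
    Q=X[red];print("ring",len(Q),Q.mean(0).round(1) if len(Q) else "",fitc(Q,30.).round(1) if len(Q)>5 else "")
    if len(Q)>5: print(" ring plane z~x,y",np.linalg.lstsq(np.c_[Q[:,:2]-Q[:,:2].mean(0),np.ones(len(Q))],Q[:,2],rcond=None)[0].round(3))
    w,_=optics.grab_frame("wrist"); v,u=np.mgrid[:480,:640]
    cv2.imwrite(f"pics/{tag}.png",np.hstack([cv2.resize(w,(400,300)),cv2.resize(p[280:430,250:450],(400,300))])[:,:,::-1])
    return X,p
E
python3 - <<'E'
from h import *
ctrl.move_ptp(*pose(POST+[0,0,220],HP,np.pi/2,TL,1))
ctrl.move_ptp(*pose(POST+[0,0,110],HP,np.pi/2,TL,1));ctrl.hold(.2)
X,p=look("p1")
s=sensors.read_state();print(s["t"],s["grip_width"],s["q"].round(2),s["force"])
for z in(40,60):  # post shaft flank seen from the side below the cap
    m=(np.hypot(X[...,0]-POST[0],X[...,1]-POST[1])<30)&(X[...,2]>z-20)&(X[...,2]<z+5);print("post",m.sum(),fitc(X[m],20.))
E
```

```text
ring 0  
15.5833 59.05089435826593 [-0.08  0.16  2.11  1.3   0.88 -0.46] [ 0.33248559 -0.56702861 -0.52241154]
post 126 [519.04374707 262.12826982]
post 129 [518.94821754 262.16988405]
```

View pics/p1.png

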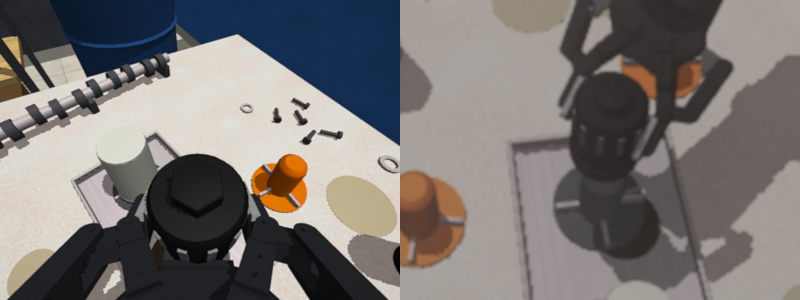

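The cap hangs mouth down over the grey post: in the side crop the cap is at (608,120) and the post at (602,200). I fit the cap's axis from depth slices below the fingers.

```bash
cat >>h.py <<'E'
def capfit(mz):
    c,R,t=ext("side");p,d=optics.grab_frame("side");X=cloud(d,c,R,t)
    r=np.hypot(X[...,0]-POST[0],X[...,1]-POST[1])<45; o=[]
    for a,b in((4,16),(16,28),(28,40),(4,32)):
        m=r&(X[...,2]>mz+a)&(X[...,2]<mz+b)&(d>0); o.append(fitc(X[m],29.5));print(a,b,m.sum(),o[-1].round(1))
    m=r&(X[...,2]>80)&(X[...,2]<mz+90);print("z lo/hi",np.percentile(X[m][:,2],[0,1,3,97,99]).round(1))
    return o
E
python3 - <<'E'
from h import *
capfit(113)
c,R,t=ext("top");p,d=optics.grab_frame("top");X=cloud(d,c,R,t)
r=np.hypot(X[...,0]-POST[0],X[...,1]-POST[1])<28
for a,b in((203,216),(190,200)):
    m=r&(X[...,2]>a)&(X[...,2]<b);Q=X[m];print("hex" if a>200 else "end",m.sum(),Q[:,2].mean() if len(Q) else "",(Q.max(0)+Q.min(0))/2 if len(Q) else "", Q.mean(0) if len(Q) else "")
E
```

```text
4 16 83 [521.3 264. ]
16 28 106 [521.1 264.2]
28 40 111 [521.1 264.6]
4 32 230 [521.2 264.2]
z lo/hi [114.7 120.4 124.8 202.2 202.6]
hex 190 209.85807104995885 [521.47713826 264.48985961 208.5247531 ] [521.27972365 263.50956    209.85807105]
end 417 197.421147333724 [519.60701041 262.39936182 195.4694228 ] [519.36153966 259.53774153 197.42114733]
```

Upright, with only a 2 mm offset, so correct it and let the cap down slowly with a force stop.

```bash
python3 - <<'E'
from h import *
P=POST+[-2,-2,0]
p,R=pose(P+[0,0,110],HP,np.pi/2,TL,1);ctrl.move_l(p,R,vel=60)
z0=p[2]-110
print(ctrl.move_l([p[0],p[1],z0+20],vel=80,threshold=8),sensors.read_state()["force"].round(1))
print(ctrl.move_l([p[0],p[1],z0+7],vel=15,threshold=5))
s=sensors.read_state();print("mouth above foot",s["eef_pos"][2]-z0,s["force"].round(1),s["t"])
capfit(s["eef_pos"][2]-z0+3)
E
```

```text
False [ 0.5  0.1 -0.9]
True
mouth above foot 11.202778122163366 [-0.1 -1.4  3.5] 17.8333
4 16 74 [517.6 262.4]
16 28 71 [517.6 262.6]
28 40 82 [517.5 262.9]
4 32 179 [517.6 262.6]
z lo/hi [ 80.   80.5  81.5 102.3 103. ]
```

Contact on the ribs at the expected height (11 mm, against 12 nominal). Release and back out.

```bash
python3 - <<'E'
from h import *
ctrl.gripper_to(85);ctrl.hold(.2)
s=sensors.read_state();p,R=s["eef_pos"],s["eef_rot"]
ctrl.move_l(p-60*R[:,2],vel=60);ctrl.move_l(p-140*R[:,2],vel=120);ctrl.hold(.3)
print(sensors.read_state()["t"]); capfit(15); look("f1")
c,Rt,t=ext("top");a,d=optics.grab_frame("top");X=cloud(d,c,Rt,t);r=np.hypot(X[...,0]-POST[0],X[...,1]-POST[1])<30
Q=X[r&(X[...,2]>106)&(X[...,2]<130)];print("hex top",Q.mean(0),(Q.max(0)+Q.min(0))/2)
b,_=optics.grab_frame("side")
cv2.imwrite("pics/f2.png",np.vstack([np.hstack([cv2.resize(a[120:320,100:360],(400,300)),cv2.resize(a[180:330,420:560],(400,300))]),np.hstack([cv2.resize(b[200:440,180:440],(400,300)),cv2.resize(b[110:230,280:400],(400,300))])])[:,:,::-1])
E
```

```text
20.7333
4 16 90 [517.5 261.9]
16 28 69 [517.6 262.2]
28 40 91 [517.4 262.4]
4 32 193 [517.5 262.1]
z lo/hi [ 80.4  81.4  83.2 102.1 103.5]
ring 0  
hex top [518.99078087 261.85648834 109.56634912] [519.18214731 261.47116957 110.72248037]
```

View pics/f2.png

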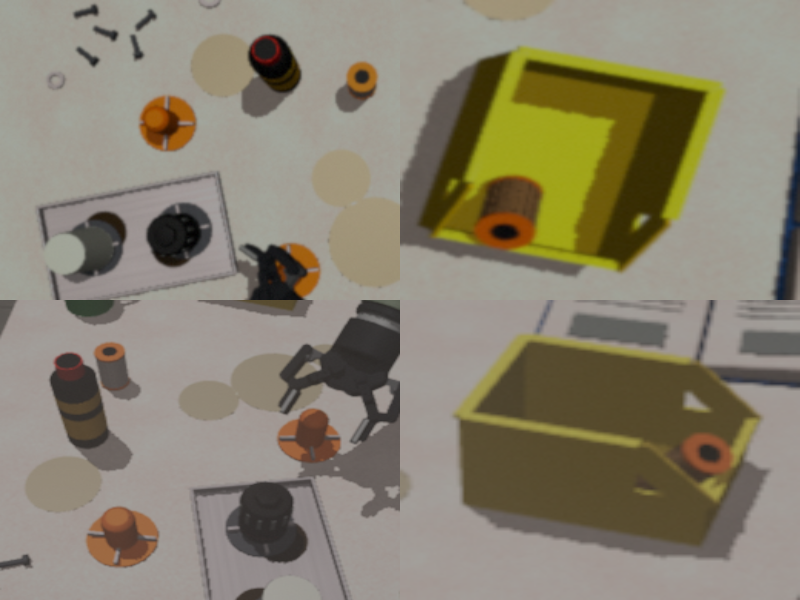

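The cap stands upright on the ribs (hex top at about 110 mm, against 111 nominal; axis within about 1.5 mm of the post). The element is in the bin, nothing else looks moved, and the gripper is clear.

```bash
python3 -c "
from h import *
ctrl.move_l(sensors.read_state()['eef_pos']+[0,0,40],vel=80);ctrl.hold(.3);print(ctrl.finish_job())"
```

```text
the job is handed in; nothing more can be done
None
```

The job is handed in: the used element rests in the yellow bin, leaning on its low front wall with its centre about 52 mm up, and the empty cap stands mouth down on the ribs of the free post, let go; no verdict came back.

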